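# Lay up the coffee service tray

## Task

Lay up the black service tray for the waiting coffee order: stand the small espresso cup on the small round saucer, the tall cup on the large round saucer, the small steel milk jug on the square dish and the lidded sugar pot on the oblong dish, each upright in the middle of its dish and put down gently. The handleless tasting cup and the plain steel dosing cup look similar but are not part of the order: leave them where they stand, and leave the four dishes lying where they are on the tray.

Things in the scene. Friction and masses are not known exactly. Their poses are not given: they have to be found in the camera images.
- espresso_cup_center (a point): Espresso cup: white ceramic, open, 56 mm high, one ear handle; the smaller of the two handled cups. Diameter 40 mm at the foot, 56 mm at 26 mm up, 58 mm at the rim; wall 4 mm. Handle along the point's own +x to 54 mm from the axis, 8 mm thick, 18 to 50 mm up: grip across the body along y. Point on the axis half-way up (28 mm above the foot); z up. 0.14 kg.
- tall_cup_center (a point): Tall cup: white ceramic, open, nearly straight, 84 mm high, one ear handle; the larger of the two handled cups. Diameter 54 mm at the foot, 64 mm from 8 mm up, 66 mm at the rim; wall 4 mm. Handle along the point's own +x to 62 mm from the axis, 9 mm thick, 25 to 73 mm up: grip across the body along y. Point on the axis half-way up (42 mm above the foot); z up. 0.24 kg.
- milk_jug_center (a point): Small milk jug: stainless steel, open, 72 mm high, 58 mm in diameter up to 48 mm, then a 50 mm neck; pouring lip along the point's own -x (to 39 mm from the axis), bar handle along +x (to 54 mm, 16 to 64 mm up): grip across the body along y. Point on the axis half-way up (36 mm above the foot); z up. 0.14 kg. The big pitcher (94 mm wide, 112 mm high) is another thing.
- sugar_pot_center (a point): Sugar pot: white ceramic, closed, its lid with a round knob on top is fast. Round, 74 mm high over the knob, no handle; foot 44 mm, body 62 mm in diameter between 22 and 48 mm up, knob 16 mm. Point on the axis half-way up (37 mm above the foot); z up. 0.24 kg. All these things stand upright on bare steel (z = 0) right (-y) of the tray, axes at least 105 mm apart.
- tasting_cup_center (a point): Tasting cup, to be left alone: white ceramic, open, size and form of the espresso cup (58 mm rim, 56 mm high) but with no handle. Point on the axis half-way up (28 mm). A flip-top shaker (61 mm wide, 104 mm high) and an open filter basket (70 mm wide, 25 mm high) also stand among the things; nothing there or on the tray is higher than 115 mm.
- dosing_cup_center (a point): Dosing cup, to be left alone: stainless steel, open, straight, 58 mm in diameter (61 mm at the rim bead), 72 mm high, with neither handle nor pouring lip. Point on the axis half-way up (36 mm).
- small_saucer: Small round saucer: white ceramic, 112 mm in diameter, loose on the tray. Origin at the centre of its underside; flat floor 68 mm in diameter, 5 mm above the origin; sloping rim ends 12 mm above it. z up. The four dishes lie one in each quarter of the square black tray (310 mm, rim top at z = 0.016, floor at z = 0.004), centres over 135 mm apart; which lies where varies.
- large_saucer: Large round saucer: white ceramic, 138 mm in diameter, loose on the tray. Origin at the centre of its underside; flat floor 90 mm in diameter, 5 mm above the origin; sloping rim ends 15 mm above it. z up.
- square_dish: Square dish: white ceramic, 96 by 96 mm, loose on the tray. Origin at the centre of its underside; flat floor 82 by 82 mm, 5 mm above the origin; rim 12 mm above it. z up.
- oblong_dish: Oblong dish: white ceramic, 134 mm (its x) by 86 mm (its y), loose on the tray. Origin at the centre of its underside; flat floor 120 by 72 mm, 5 mm above the origin; rim 12 mm above it. z up.
There are look-alikes about, which are no part of the job. Leave any yellow look-alike of the small_saucer alone. What is shaped like the part that bears milk_jug_center but purple is not meant.

How it is judged (in metres and radians):
At the end, for the whole second after the job is handed in: Each thing stands on the floor of its own dish (height to 5 mm), within 14 mm of the dish's centre, upright to 0.12 rad, released and at rest; each dish flat and within 25 mm of where it lay; tasting cup and dosing cup upright and within 25 mm of where they stood (horizontal distance between espresso_cup_center and small_saucer below 0.014 m and z of espresso_cup_center in the frame of small_saucer between 0.028 and 0.038 m and angle between each of espresso_cup_center, tall_cup_center, milk_jug_center, sugar_pot_center, tasting_cup_center, dosing_cup_center's own z axis and vertical below 0.12 rad and linear speed of each of espresso_cup, tall_cup, milk_jug, sugar_pot below 0.02 m/s and angular speed of each of espresso_cup, tall_cup, milk_jug, sugar_pot below 0.2 rad/s and angle between each of small_saucer, large_saucer, square_dish, oblong_dish's own z axis and vertical below 0.06 rad and distance of each of small_saucer, large_saucer, square_dish, oblong_dish, tasting_cup_center, dosing_cup_center from where it was at the start of the episode below 0.025 m and horizontal distance between tall_cup_center and large_saucer below 0.014 m and z of tall_cup_center in the frame of large_saucer between 0.042 and 0.052 m and horizontal distance between milk_jug_center and square_dish below 0.014 m and z of milk_jug_center in the frame of square_dish between 0.036 and 0.046 m and horizontal distance between sugar_pot_center and oblong_dish below 0.014 m and z of sugar_pot_center in the frame of oblong_dish between 0.037 and 0.047 m); the robot touches nothing.
It fails at once if the tasting cup or the dosing cup is shifted by more than 25 mm or tipped (distance of any of tasting_cup_center, dosing_cup_center from where it was at the start of the episode above 0.025 m or angle between any of tasting_cup_center, dosing_cup_center's own z axis and vertical above 0.4 rad).
It fails at once if a dish is shoved more than 25 mm from where it lay (distance of any of small_saucer, large_saucer, square_dish, oblong_dish from where it was at the start of the episode above 0.025 m).
It fails at once if a cup, the jug or the pot is dropped onto its dish instead of set down (it comes down on it at over 0.5 m/s, as from a drop of 13 mm or more) ((horizontal distance between espresso_cup_center and small_saucer below 0.03 m and z of espresso_cup_center in the frame of small_saucer below 0.043 m and linear speed of espresso_cup above 0.5 m/s) or (horizontal distance between tall_cup_center and large_saucer below 0.03 m and z of tall_cup_center in the frame of large_saucer below 0.057 m and linear speed of tall_cup above 0.5 m/s) or (horizontal distance between milk_jug_center and square_dish below 0.03 m and z of milk_jug_center in the frame of square_dish below 0.051 m and linear speed of milk_jug above 0.5 m/s) or (horizontal distance between sugar_pot_center and oblong_dish below 0.03 m and z of sugar_pot_center in the frame of oblong_dish below 0.052 m and linear speed of sugar_pot above 0.5 m/s)).
It also fails if it takes over 99 s, if anything falls off the work surface, if the arm or the gripper's body presses on something with over 40 N, if the wrist force passes 120 N, or if a joint passes its speed limit or range.

## Robot

A 6-joint arm with a two-finger parallel gripper is mounted at the origin on the work surface. World frame = base frame: x ahead of the robot, y to its left, z up, the work surface at z = 0. Lengths are in mm, angles in rad, forces in N, time in s.
With the tool pointing down it reaches from about 375 to 975 mm from the base axis. Payload 3.8 kg.
Tool frame: the origin (TCP) lies on the front face of the gripper's body, between the roots of the fingers; the fingertips stand 73 mm ahead of it and the grasp point (between the pads) lies 54 mm ahead of it; z points along the fingers, y is the line along which they close (so a half turn about z gives the same grasp; the last joint's range is limited). The gripper opens to 85 mm and grips with 20 to 120 N. Pads are 22 mm wide; open, the fingers measure 114 mm over their backs; the gripper's body (76 mm by 85 mm) begins 54 mm behind the grasp point. The pads swing forward as they close: fully open they stand 13 mm farther back than shut.
Start: joints at [1.283, 0.264, 1.604, -0, 1.274, -0.037], TCP at [167.519, 653.878, 303.88] pointing down, gripper open.
Joint ranges: [-2.63, 2.63], [-0.94, 2.18], [0.31, 2.57], [-1.31, 4.45], [0, 2.66], [-2.55, 2.55]. Speed limits (rad/s): [2.57, 2.57, 3.14, 3.14, 3.14, 3.14].

## Interface

Orientations are given as a unit quaternion [x, y, z, w].
In Python, from bench import get_state, read_camera, finish_job gives the robot as it stands.
- The arm moves only by the tool move_arm, never from a script. Its argument "steps" is a list of rows, each an object with "translation": the shift along the tool's x, y, z in mm, a list of three; "rotation": the turn, a rotation vector about the tool's x, y, z in degrees, a list of three; "fingers": the opening, from -1 (shut) to 1 (fully open). A call has 1 to 10 rows; each row is the pose to reach, as a shift and turn from the pose commanded when the call began, along the tool's axes at that moment; what a row does not reach only later rows make up. A row lasts 1/12 s, in which the tool goes at most 41.7 mm and 7.16 degrees, less where a joint would pass 70% of its speed; a pose out of reach is approached as far as the arm can. A call with a gripper value outside its range is refused whole. The fingers move at their own pace and stop on an object; "grip_force" is the grip in N (left out, the last holds). Time passes only in rows, so rows that repeat a pose let the fingers close. It gives the time, the measured TCP pose, the force, the opening and the grip force at its end, in the units of the state.
- get_state(): the state, without advancing time (a new reading comes with each control period).
- read_camera(name): name is "scene" or "top"; returns a dict with "pixels" (400x640x3 uint8, red, green, blue), "vfov" (degrees; the focal length in pixels is half the picture's height over the tangent of half this angle, whatever the lens; pixels are square), "cx", "cy" (the principal point, pixels), "world_from_camera" (4x4, takes a point from camera to world coordinates). Camera axes: x right, y down, z forward; pixel columns grow to the right and rows downward; lengths in mm; the calibration is good to about 2 mm. A picture is of the moment at which its call begins. There is no depth.
- finish_job(): hands the job in; it is judged then, once.
The state is a dict: "time_s": time; "joints": joint angles; "dq": joint speeds; "tau": joint torques, N m; "ee_pos": TCP position; "orientation": TCP orientation; "force": force on the tool from outside, world axes, zero at the start; "ft_torque": the same for the moment, N m; "finger_gap": finger opening in mm; "grasp_force": force on a finger pad.
Only numpy, scipy, OpenCV 4.12 (cv2) and the standard library are available. Lean on these libraries where they do the work, as an engineer would, in place of code of your own. Each camera call takes 0.05 s, during which the arm holds its last target. There are 200 camera calls.

## Working session

There is one attempt and no reset: what is moved stays moved. The work goes in short steps, Python scripts to look and compute and a tool call to move; the robot and the scene stay as the last step left them, time stands still between calls to the robot, and variables do not carry over. Pictures are saved under pics/ and viewed, at most 14 in all, crops included, and the job is handed in when it is done.

Besides the shell and the picture viewer there is one more tool, called as name([rows], argument=value, ...), one row to a line, values as JSON. move_arm: Moves the arm, as the interface text tells. Its arguments: {"type":"object","properties":{"steps":{"type":"array"},"grip_force":{"type":"number"}},"required":["steps"]}

```bash
mkdir -p pics
cat > h.py <<'E'
import numpy as np, cv2
from bench import get_state, read_camera, finish_job
def snap(name,f):
    c=read_camera(name); cv2.imwrite(f,c["pixels"][:,:,::-1]); np.save(f+'.npy',{k:c[k] for k in('vfov','cx','cy','world_from_camera')},allow_pickle=True); return c
def px(c,u,v,z):
    f=200/np.tan(np.radians(c["vfov"])/2); T=np.array(c["world_from_camera"])
    d=T[:3,:3]@np.array([(u-c["cx"])/f,(v-c["cy"])/f,1]); o=T[:3,3]
    return o+d*(z-o[2])/d[2]
def proj(c,p):
    f=200/np.tan(np.radians(c["vfov"])/2); T=np.array(c["world_from_camera"])
    q=T[:3,:3].T@(np.array(p)-T[:3,3]); return q[0]/q[2]*f+c["cx"],q[1]/q[2]*f+c["cy"]
E
python3 - <<'E'
from h import *
for n in("top","scene"):
    c=snap(n,f"pics/{n}0.png"); print(n,c["vfov"],c["cx"],c["cy"],np.round(c["world_from_camera"],3))
    print({k:v for k,v in c.items() if k not in("pixels","vfov","cx","cy","world_from_camera")})
print(get_state())
E
```

```text
top 52.37859987605553 320.17599201031555 196.69969057042184 [[-1.000000e-02 -9.870000e-01  1.630000e-01  2.725920e+02]
 [-1.000000e+00  1.300000e-02  1.500000e-02 -5.915300e+01]
 [-1.700000e-02 -1.630000e-01 -9.860000e-01  1.248498e+03]
 [ 0.000000e+00  0.000000e+00  0.000000e+00  1.000000e+00]]
{}
scene 53.17556207390206 322.0502612210478 205.09232702545455 [[-6.730000e-01  4.060000e-01 -6.180000e-01  1.139397e+03]
 [ 7.390000e-01  3.620000e-01 -5.680000e-01  5.360460e+02]
 [-7.000000e-03 -8.390000e-01 -5.440000e-01  6.437090e+02]
 [ 0.000000e+00  0.000000e+00  0.000000e+00  1.000000e+00]]
{}
{'time_s': 0.1, 'joints': array([ 1.28307779e+00,  2.64701940e-01,  1.60526324e+00, -8.33381677e-06,
        1.27369485e+00, -3.68776940e-02]), 'dq': array([-0.00071412, -0.00166825, -0.00236377, -0.00028346,  0.00100123,
        0.00135691]), 'tau': array([ 2.65132825e-03, -5.16701996e+01, -3.68597567e+01, -1.01404344e-04,
        6.32130614e-03,  1.47464692e-05]), 'ee_pos': array([167.38892984, 653.37805009, 302.65617265]), 'orientation': array([ 1.25090583e-01,  9.92144787e-01, -1.02075100e-03, -1.63099911e-04]), 'force': array([-0.48937695, -0.24285581,  0.75944644]), 'ft_torque': array([ 0.03988314, -0.01402351,  0.03319464]), 'grasp_force': 0.0, 'finger_gap': 85.19795749019569}
```

View pics/top0.png

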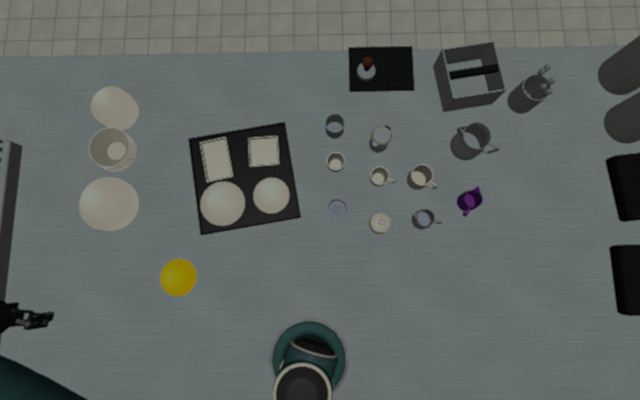

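View pics/scene0.png

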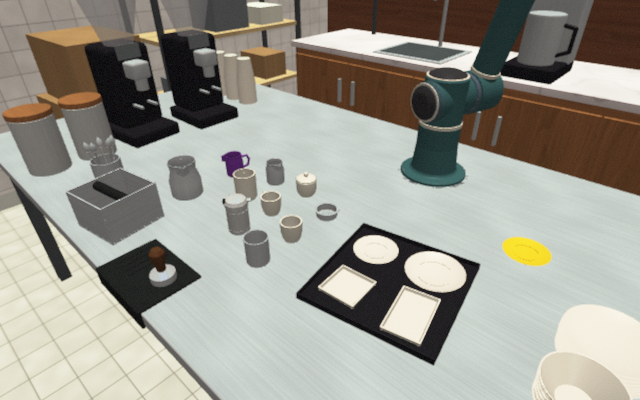

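The top view shows the tray at about (245,178). The large saucer is at (222,204), small saucer (271,196), square dish (264,151) and oblong dish (216,160). Among the things I see the sugar pot (380,222), espresso cup (380,176), tall cup (421,176), jug (424,217), tasting cup (336,161) and dosing cup (335,125). I'll enlarge the crops.

Run:
```python
from h import *
im=cv2.imread("pics/top0.png")
def crop(x0,y0,w,h,s,f):
    c=cv2.resize(im[y0:y0+h,x0:x0+w],None,fx=s,fy=s,interpolation=cv2.INTER_CUBIC)
    c=cv2.convertScaleAbs(c,alpha=1.3)
    for i in range(0,w,10):
        cv2.line(c,(i*s,0),(i*s,6 if i%50 else 14),(0,0,255),1)
        if i%20==0: cv2.putText(c,str(x0+i),(i*s,24),0,.4,(0,0,255),1)
    for i in range(0,h,10):
        cv2.line(c,(0,i*s),(6,i*s),(0,0,255),1)
        if i%20==0: cv2.putText(c,str(y0+i),(8,i*s+4),0,.4,(0,0,255),1)
    cv2.imwrite(f,c)
crop(320,110,133,130,6,"pics/c1.png") if 0 else crop(315,110,150,130,5,"pics/c1.png")
crop(180,115,125,125,4,"pics/c2.png")
```

```text
(no output)
```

View pics/c1.png

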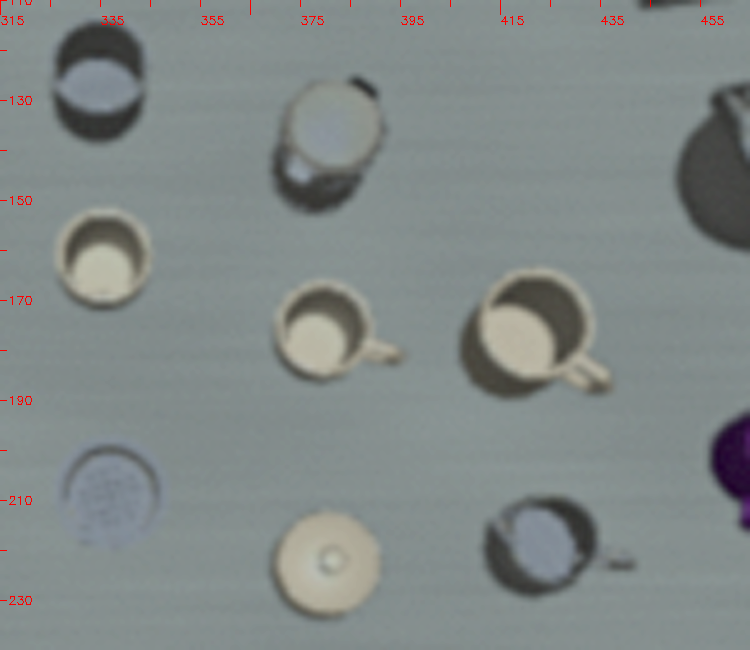

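View pics/c2.png

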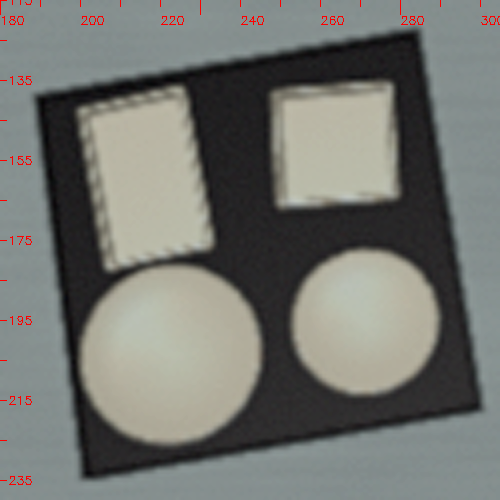

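The top crops show rim centres: espresso (379.6,176), tall (422.2,174.8), pot knob (381.4,221.8), jug about (424,217). Handles point right and slightly down. Next I compute positions and check them against the second camera.

Run:
```python
from h import *
t=np.load("pics/top0.png.npy",allow_pickle=True).item(); s=np.load("pics/scene0.png.npy",allow_pickle=True).item()
P={'esp':(379.6,176,56),'tall':(422.2,174.8,84),'sugar':(381.4,221.8,74),'jugfoot':(421.8,219.4,0),'taste':(336,161.6,56),'dose':(334.6,123,72),
'large':(222.75,203.75,19),'small':(271.4,195.4,16),'square':(263.75,151.25,16),'oblong':(216.3,159.5,16)}
for k,(u,v,z) in P.items():
    p=px(t,u,v,z); P[k]=p; print(k,np.round(p,1),'scene px',np.round(proj(s,p),1))
for n,a,b,z in[('esp dia',(370,176),(389.2,176),56),('tall',(411,174.8),(433.4,174.8),84),('large',(199.75,203),(246,203),19),('small',(252.7,195),(290,195),16),
 ('tray L',(189.5,139),(285,122.5),16),('tray B',(201,234.5),(300.5,217),16)]:
    print(n,np.linalg.norm(px(t,*a,z)-px(t,*b,z)).round(1))
for n,a,z in[('esp',(395,181),34),('tall',(436,186.8),49),('jugfoot',(439,222.6),40)]:
    h=px(t,*a,z); d=h-P[n]; print(n,'handle dir deg',np.degrees(np.arctan2(d[1],d[0])).round(1),np.hypot(d[0],d[1]).round(1))
im=cv2.imread("pics/scene0.png")
def crop(x0,y0,w,h,s_,f):
    c=im.copy()
    c=cv2.resize(c[y0:y0+h,x0:x0+w],None,fx=s_,fy=s_,interpolation=cv2.INTER_CUBIC); c=cv2.convertScaleAbs(c,alpha=1.3)
    def circ(x,y,z,r,col):
        q=np.array([proj(s,(x+r*np.cos(a),y+r*np.sin(a),z)) for a in np.linspace(0,6.283,60)]); q=((q-[x0,y0])*s_).astype(int)
        cv2.polylines(c,[q],True,col,1)
    G=(0,255,0);R=(0,0,255)
    for k,z,r,r0,z0 in[('esp',56,29,20,0),('tall',84,33,27,0),('sugar',48,31,22,0),('jugfoot',72,25,29,0),('large',19,69,0,9),('small',16,56,0,9)]:
        circ(P[k][0],P[k][1],z,r,G); circ(P[k][0],P[k][1],z0,r0,R)
    for k in('square','oblong'): circ(P[k][0],P[k][1],9,4,R)
    cv2.imwrite(f,c)
crop(215,150,270,200,3,"pics/c3.png") if 0 else crop(220,150,265,195,3,"pics/c3.png")
```

```text
esp [ 530.5 -219.3   56. ] scene px [270.7 195.4]
tall [ 526.2 -339.5   84. ] scene px [243.9 172.6]
sugar [ 391.2 -217.4   74. ] scene px [305.5 172.4]
jugfoot [ 404.6 -351.4    0. ] scene px [274.  180.9]
taste [576.7 -89.7  56. ] scene px [290.8 220.1]
dose [692.6 -87.1  72. ] scene px [255.7 236.1]
large [458.2 258.9  19. ] scene px [434.3 269.4]
small [482.8 110.   16. ] scene px [375. 248.]
square [623.6 135.3  16. ] scene px [346.8 282.8]
oblong [599.2 284.   16. ] scene px [410.7 310.8]
esp dia 57.3
tall 65.1
large 142.6
small 115.2
tray L 306.5
tray B 307.1
esp handle dir deg -103.1 50.4
tall handle dir deg -121.9 56.1
jugfoot handle dir deg -109.3 43.4
```

View pics/c3.png

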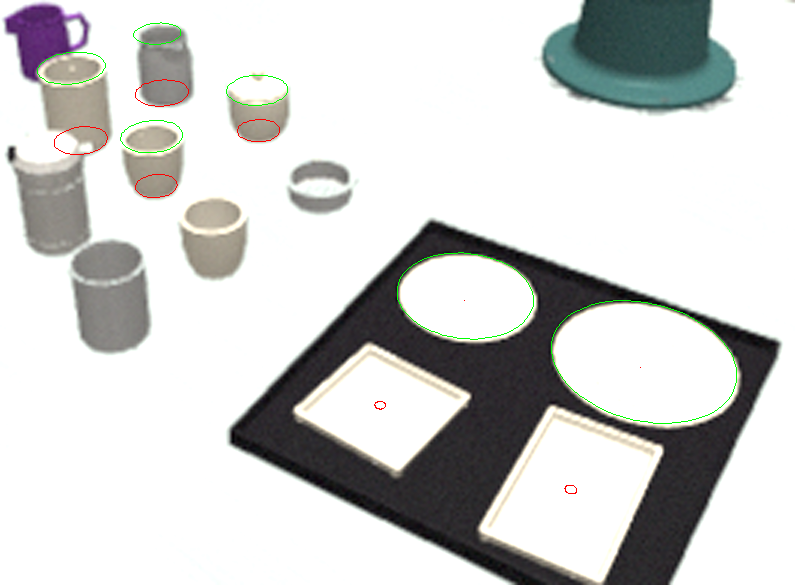

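The projected outlines agree with the second camera to within 2–5 mm, and the sizes match. Next I write a planner helper for the deltas.

```bash
cat >> h.py <<'E'
from scipy.spatial.transform import Rotation as Ro
def plan(*targets):
    """targets (x,y,z,yaw of tool y in deg), each from the previous one; prints tool-frame deltas"""
    st=get_state(); p=np.array(st["ee_pos"]); M=Ro.from_quat(st["orientation"]).as_matrix()
    print('now',p.round(1),'yaw',np.degrees(np.arctan2(M[1,1],M[0,1])).round(1),'tilt',np.degrees(np.arccos(-M[2,2])).round(2),'gap',round(st['finger_gap'],1))
    for x,y,z,w in targets:
        T=np.array([x,y,z]); d=T-p; yy=np.array([np.cos(np.radians(w)),np.sin(np.radians(w)),0]); zz=np.array([0,0,-1.])
        N=np.c_[np.cross(yy,zz),yy,zz]
        print('->',(x,y,z,w),'trans',(M.T@d).round(1),'rot',np.degrees(Ro.from_matrix(M.T@N).as_rotvec()).round(1),'rows>=',max(np.linalg.norm(d)/41.7,np.degrees(np.linalg.norm(Ro.from_matrix(M.T@N).as_rotvec()))/7.16).__ceil__())
        p,M=T,N
E
python3 - <<'E'
from h import *
plan((480,290,260,31),(530,-70,220,0),(530,-218,200,-13),(530,-218,96,-13))
E
```

```text
now [167.4 653.4 302.7] yaw 75.6 tilt 0.12 gap 85.2
-> (480, 290, 260, 31) trans [-393.  -274.3   43.2] rot [-0.1  0.  44.6] rows>= 12
-> (530, -70, 220, 0) trans [-334.3 -142.6   40. ] rot [ 0.  0. 31.] rows>= 9
-> (530, -218, 200, -13) trans [-148.    0.   20.] rot [ 0.  0. 13.] rows>= 4
-> (530, -218, 96, -13) trans [  0.   0. 104.] rot [0. 0. 0.] rows>= 3
```

move_arm([
  {"translation":[-30,-21,3],"rotation":[0,0,3.5],"fingers":1},
  {"translation":[-63,-44,7],"rotation":[0,0,7],"fingers":1},
  {"translation":[-96,-67,10],"rotation":[0,0,11],"fingers":1},
  {"translation":[-129,-90,14],"rotation":[0,0,15],"fingers":1},
  {"translation":[-162,-113,18],"rotation":[0,0,19],"fingers":1},
  {"translation":[-195,-136,22],"rotation":[0,0,23],"fingers":1},
  {"translation":[-228,-159,26],"rotation":[0,0,27],"fingers":1},
  {"translation":[-261,-182,30],"rotation":[0,0,31],"fingers":1},
  {"translation":[-294,-205,33],"rotation":[0,0,35],"fingers":1},
  {"translation":[-327,-228,36],"rotation":[0,0,38],"fingers":1},
], grip_force=40)

```text
time_s: 0.93
ee_pos: [428.3, 350.0, 267.3]
orientation: [0.443, 0.897, -0.0, -0.0]
force: [1.1, 0.6, -0.0]
finger_gap: 85.3
grasp_force: 0.0
```

Run:
```python
from h import *
plan((500,60,230,8),(530,-218,200,-13))
```

```text
now [428.3 350.  267.3] yaw 37.4 tilt 0.04 gap 85.3
-> (500, 60, 230, 8) trans [-273.8 -119.4   37.4] rot [-0.   0.  29.4] rows>= 8
-> (530, -218, 200, -13) trans [-279.5   -9.    30. ] rot [ 0.  0. 21.] rows>= 7
```

move_arm([
  {"translation":[-36,-15,5],"rotation":[0,0,4],"fingers":1},
  {"translation":[-71,-31,10],"rotation":[0,0,8],"fingers":1},
  {"translation":[-106,-46,15],"rotation":[0,0,12],"fingers":1},
  {"translation":[-141,-61,20],"rotation":[0,0,16],"fingers":1},
  {"translation":[-176,-77,25],"rotation":[0,0,20],"fingers":1},
  {"translation":[-211,-92,30],"rotation":[0,0,24],"fingers":1},
  {"translation":[-246,-107,35],"rotation":[0,0,27],"fingers":1},
  {"translation":[-274,-119,37],"rotation":[0,0,29.4],"fingers":1},
])

```text
time_s: 1.6
ee_pos: [500.3, 59.6, 229.8]
orientation: [0.656, 0.755, -0.001, -0.0]
force: [-0.2, 0.5, -0.3]
finger_gap: 85.6
grasp_force: 0.0
```

move_arm([
  {"translation":[-36,-1,4],"rotation":[0,0,3],"fingers":1},
  {"translation":[-72,-2,8],"rotation":[0,0,6],"fingers":1},
  {"translation":[-108,-3,12],"rotation":[0,0,9],"fingers":1},
  {"translation":[-144,-4,16],"rotation":[0,0,12],"fingers":1},
  {"translation":[-180,-6,20],"rotation":[0,0,15],"fingers":1},
  {"translation":[-216,-7,25],"rotation":[0,0,18],"fingers":1},
  {"translation":[-252,-8,28],"rotation":[0,0,20],"fingers":1},
  {"translation":[-279.5,-9,30],"rotation":[0,0,21],"fingers":1},
  {"translation":[-279.5,-9,30],"rotation":[0,0,21],"fingers":1},
])

```text
time_s: 2.35
ee_pos: [531.9, -220.3, 200.2]
orientation: [0.783, 0.622, -0.001, 0.001]
force: [-0.1, -0.2, -0.2]
finger_gap: 85.2
grasp_force: 0.0
```

Run:
```python
from h import *
plan((530,-218,95,-13))
c=snap("scene","pics/s1.png")
im=cv2.imread("pics/s1.png")[120:320,180:440]; cv2.imwrite("pics/s1c.png",cv2.resize(im,None,fx=2.5,fy=2.5,interpolation=cv2.INTER_CUBIC))
```

```text
now [ 531.9 -220.3  200.2] yaw -13.0 tilt 0.11 gap 85.2
-> (530, -218, 95, -13) trans [  2.1  -2.4 105.2] rot [ 0.   0.1 -0. ] rows>= 3
```

View pics/s1c.png

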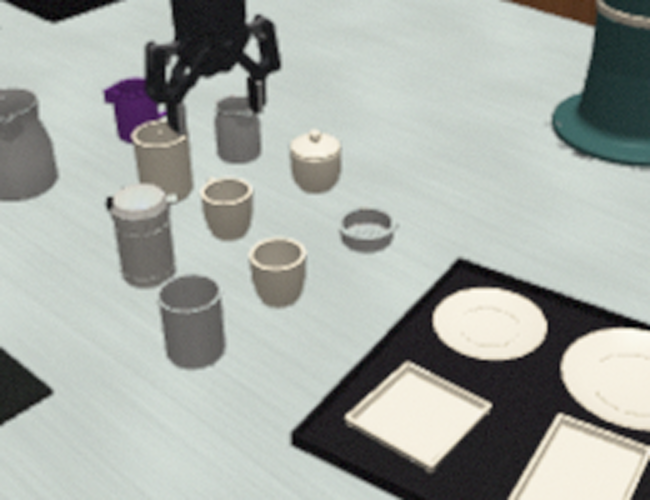

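The gripper is open above the espresso cup (about (228,205) in the crop), and the fingers straddle it. I descend and grip.

move_arm([
  {"translation":[2,-2,25],"rotation":[0,0,0],"fingers":1},
  {"translation":[2,-2,55],"rotation":[0,0,0],"fingers":1},
  {"translation":[2,-2,85],"rotation":[0,0,0],"fingers":1},
  {"translation":[2,-2,105],"rotation":[0,0,0],"fingers":1},
  {"translation":[2,-2,105],"rotation":[0,0,0],"fingers":1},
  {"translation":[2,-2,105],"rotation":[0,0,0],"fingers":0},
  {"translation":[2,-2,105],"rotation":[0,0,0],"fingers":-1},
  {"translation":[2,-2,105],"rotation":[0,0,0],"fingers":-1},
  {"translation":[2,-2,105],"rotation":[0,0,0],"fingers":-1},
  {"translation":[2,-2,105],"rotation":[0,0,0],"fingers":-1},
], grip_force=40)

```text
time_s: 3.23
ee_pos: [532.0, -213.8, 98.2]
orientation: [0.781, 0.624, 0.001, 0.002]
force: [0.7, 0.2, 5.3]
finger_gap: 56.9
grasp_force: 43.2
```

move_arm([
  {"translation":[0,0,0],"rotation":[0,0,0],"fingers":-1},
  {"translation":[0,0,0],"rotation":[0,0,0],"fingers":-1},
  {"translation":[0,0,0],"rotation":[0,0,0],"fingers":-1},
  {"translation":[0,0,0],"rotation":[0,0,0],"fingers":-1},
])

```text
time_s: 3.57
ee_pos: [532.0, -213.9, 98.1]
orientation: [0.781, 0.624, 0.001, 0.002]
force: [1.0, 0.4, 7.4]
finger_gap: 56.9
grasp_force: 43.3
```

move_arm([
  {"translation":[0,0,-5],"rotation":[0,0,0],"fingers":-1},
  {"translation":[0,0,-15],"rotation":[0,0,0],"fingers":-1},
  {"translation":[0,0,-30],"rotation":[0,0,0],"fingers":-1},
  {"translation":[0,0,-50],"rotation":[0,0,0],"fingers":-1},
  {"translation":[0,0,-75],"rotation":[0,0,0],"fingers":-1},
  {"translation":[0,0,-100],"rotation":[0,0,0],"fingers":-1},
  {"translation":[0,0,-118],"rotation":[0,0,0],"fingers":-1},
  {"translation":[0,0,-125],"rotation":[0,0,0],"fingers":-1},
  {"translation":[0,0,-125],"rotation":[0,0,0],"fingers":-1},
])

```text
time_s: 4.32
ee_pos: [531.3, -213.9, 223.5]
orientation: [0.781, 0.624, 0.001, 0.002]
force: [-0.2, 0.8, -1.2]
finger_gap: 56.8
grasp_force: 43.1
```

Run:
```python
from h import *
plan((483,110,220,15),(483,110,120,15))
t=snap("top","pics/t2.png");c=snap("scene","pics/s2.png")
a=cv2.imread("pics/t2.png")[120:240,320:460]; b=cv2.imread("pics/s2.png")[80:240,200:360]
a=cv2.resize(a,(560,480),interpolation=cv2.INTER_CUBIC)[:, :390]; b=cv2.resize(b,(480,480),interpolation=cv2.INTER_CUBIC)[:,:400]
cv2.imwrite("pics/m2.png",np.hstack([a,b]))
```

```text
now [ 531.3 -213.9  223.5] yaw -12.8 tilt 0.25 gap 56.8
-> (483, 110, 220, 15) trans [ 305.2 -118.7    2.7] rot [  0.2   0.1 -27.8] rows>= 8
-> (483, 110, 120, 15) trans [  0.   0. 100.] rot [0. 0. 0.] rows>= 3
```

View pics/m2.png

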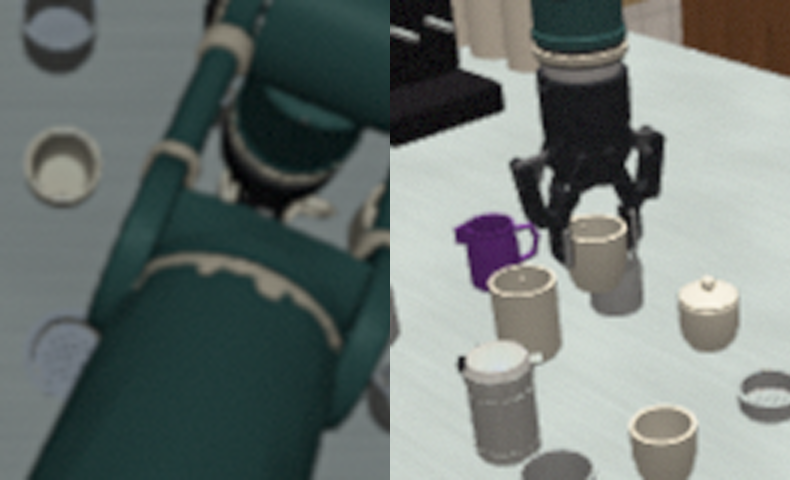

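The espresso cup is held upright with its rim centre at about scene pixel (269.3,155.3), and the others are undisturbed. I'll take the in-hand offset from that.

Run:
```python
from h import *
c=np.load("pics/s2.png.npy",allow_pickle=True).item()
print(px(c,269.3,155.3,181))
s=np.load("pics/scene0.png.npy",allow_pickle=True).item()
for n,u,v,z in[('esp0',220+152/3,150+138/3,56),('tall0',220+74/3,150+70/3,84),('jug0',220+164/3,150+37/3,72)]: print(n,px(s,u,v,z).round(1))
```

```text
[ 527.10339113 -214.0746826   181.        ]
esp0 [ 532.5 -217.    56. ]
tall0 [ 527.5 -334.3   84. ]
jug0 [ 405.3 -339.8   72. ]
```

move_arm([
  {"translation":[15,-6,0],"rotation":[0,0,-2],"fingers":-1},
  {"translation":[45,-18,0],"rotation":[0,0,-5],"fingers":-1},
  {"translation":[80,-32,0],"rotation":[0,0,-8],"fingers":-1},
  {"translation":[117,-46,0],"rotation":[0,0,-11],"fingers":-1},
  {"translation":[155,-61,0],"rotation":[0,0,-14],"fingers":-1},
  {"translation":[193,-76,0],"rotation":[0,0,-17],"fingers":-1},
  {"translation":[230,-90,0],"rotation":[0,0,-20],"fingers":-1},
  {"translation":[265,-103,0],"rotation":[0,0,-24],"fingers":-1},
  {"translation":[292,-114,0],"rotation":[0,0,-27],"fingers":-1},
  {"translation":[308,-119,0],"rotation":[0,0,-28],"fingers":-1},
])

```text
time_s: 5.25
ee_pos: [479.5, 116.6, 218.7]
orientation: [0.605, 0.796, -0.001, -0.002]
force: [1.2, 0.6, -1.0]
finger_gap: 56.9
grasp_force: 43.1
```

Run:
```python
from h import *
plan((482,113,112,15))
```

```text
now [479.5 116.6 218.7] yaw 15.6 tilt 0.26 gap 56.9
-> (482, 113, 112, 15) trans [ -4.3   1.9 106.7] rot [-0.2 -0.1  0.6] rows>= 3
```

move_arm([
  {"translation":[-2,1,10],"rotation":[0,0,0],"fingers":-1},
  {"translation":[-4,2,30],"rotation":[0,0,0],"fingers":-1},
  {"translation":[-4,2,55],"rotation":[0,0,0],"fingers":-1},
  {"translation":[-4,2,78],"rotation":[0,0,0],"fingers":-1},
  {"translation":[-4,2,92],"rotation":[0,0,0],"fingers":-1},
  {"translation":[-4,2,99],"rotation":[0,0,0],"fingers":-1},
  {"translation":[-4,2,102],"rotation":[0,0,0],"fingers":-1},
  {"translation":[-4,2,104],"rotation":[0,0,0],"fingers":-1},
  {"translation":[-4,2,104],"rotation":[0,0,0],"fingers":-1},
])

```text
time_s: 6.0
ee_pos: [485.5, 109.9, 116.8]
orientation: [0.607, 0.795, -0.0, -0.0]
force: [-0.6, -0.0, -1.1]
finger_gap: 57.0
grasp_force: 43.1
```

Run:
```python
from h import *
plan((482,113,107,15))
print(get_state()['force'])
c=snap("scene","pics/s3.png")
b=cv2.imread("pics/s3.png")[160:340,290:480]
cv2.imwrite("pics/m3.png",cv2.resize(b,None,fx=3,fy=3,interpolation=cv2.INTER_CUBIC))
```

```text
now [485.5 109.9 116.8] yaw 15.2 tilt 0.0 gap 57.0
-> (482, 113, 107, 15) trans [ 3.9 -2.5  9.8] rot [-0.   0.   0.2] rows>= 1
[-0.6214315  -0.02098658 -1.07992623]
```

View pics/m3.png

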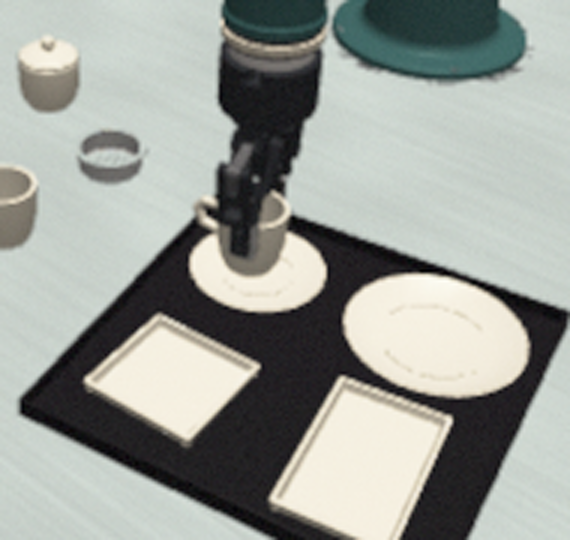

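The cup hangs just above the centre of the small saucer (crop about (258,270)). I correct a few mm, lower and release.

move_arm([
  {"translation":[2,-1,2],"rotation":[0,0,0],"fingers":-1},
  {"translation":[3,-2,4],"rotation":[0,0,0],"fingers":-1},
  {"translation":[3,-2,6],"rotation":[0,0,0],"fingers":-1},
  {"translation":[3,-2,8],"rotation":[0,0,0],"fingers":-1},
  {"translation":[3,-2,9],"rotation":[0,0,0],"fingers":-1},
  {"translation":[3,-2,10],"rotation":[0,0,0],"fingers":-1},
  {"translation":[3,-2,10],"rotation":[0,0,0],"fingers":-1},
  {"translation":[3,-2,10],"rotation":[0,0,0],"fingers":-1},
])

```text
time_s: 6.72
ee_pos: [482.6, 112.4, 107.1]
orientation: [0.607, 0.795, -0.0, -0.0]
force: [-1.1, -0.7, 2.7]
finger_gap: 57.1
grasp_force: 43.2
```

move_arm([
  {"translation":[0,0,0],"rotation":[0,0,0],"fingers":0.4},
  {"translation":[0,0,0],"rotation":[0,0,0],"fingers":0.7},
  {"translation":[0,0,0],"rotation":[0,0,0],"fingers":1},
  {"translation":[0,0,0],"rotation":[0,0,0],"fingers":1},
  {"translation":[0,0,-10],"rotation":[0,0,0],"fingers":1},
  {"translation":[0,0,-30],"rotation":[0,0,0],"fingers":1},
  {"translation":[0,0,-60],"rotation":[0,0,0],"fingers":1},
  {"translation":[0,0,-90],"rotation":[0,0,0],"fingers":1},
  {"translation":[0,0,-110],"rotation":[0,0,0],"fingers":1},
  {"translation":[0,0,-110],"rotation":[0,0,0],"fingers":1},
])

```text
time_s: 7.55
ee_pos: [486.0, 113.0, 223.2]
orientation: [0.607, 0.795, 0.004, 0.004]
force: [1.6, 0.5, 0.9]
finger_gap: 85.5
grasp_force: 0.0
```

Run:
```python
from h import *
plan((500,-60,220,-10),(527,-337,210,-30),(527,-337,104,-30))
c=snap("scene","pics/s4.png")
```

```text
now [486.  113.  223.2] yaw 15.2 tilt 0.61 gap 85.5
-> (500, -60, 220, -10) trans [-170.6  -31.9    3.1] rot [ 0.6 -0.1 25.2] rows>= 5
-> (527, -337, 210, -30) trans [-268.1   74.7   10. ] rot [ 0.  0. 20.] rows>= 7
-> (527, -337, 104, -30) trans [  0.   0. 106.] rot [0. 0. 0.] rows>= 3
```

move_arm([
  {"translation":[-30,-5,0],"rotation":[0,0,4],"fingers":1},
  {"translation":[-65,-12,1],"rotation":[0,0,9],"fingers":1},
  {"translation":[-100,-19,2],"rotation":[0,0,15],"fingers":1},
  {"translation":[-135,-25,3],"rotation":[0,0,20],"fingers":1},
  {"translation":[-170,-32,3],"rotation":[0,0,25],"fingers":1},
])

```text
time_s: 8.02
ee_pos: [495.3, -61.3, 212.5]
orientation: [0.766, 0.643, -0.001, -0.001]
force: [0.4, 0.2, 1.0]
finger_gap: 85.2
grasp_force: 0.0
```

move_arm([
  {"translation":[-36,10,1],"rotation":[0,0,3],"fingers":1},
  {"translation":[-73,20,3],"rotation":[0,0,6],"fingers":1},
  {"translation":[-110,31,4],"rotation":[0,0,9],"fingers":1},
  {"translation":[-147,41,6],"rotation":[0,0,12],"fingers":1},
  {"translation":[-184,51,8],"rotation":[0,0,15],"fingers":1},
  {"translation":[-220,61,9],"rotation":[0,0,18],"fingers":1},
  {"translation":[-250,70,10],"rotation":[0,0,20],"fingers":1},
  {"translation":[-268,75,10],"rotation":[0,0,20],"fingers":1},
  {"translation":[-268,75,10],"rotation":[0,0,20],"fingers":1},
  {"translation":[-268,75,10],"rotation":[0,0,20],"fingers":1},
])

```text
time_s: 8.85
ee_pos: [523.9, -337.2, 202.2]
orientation: [0.866, 0.501, -0.0, -0.001]
force: [-0.6, 0.5, -0.3]
finger_gap: 85.3
grasp_force: 0.0
```

Run:
```python
from h import *
plan((527,-337,104,-30))
c=snap("scene","pics/s5.png")
a=cv2.imread("pics/s5.png")
b=cv2.resize(a[100:230,200:320],None,fx=3.5,fy=3.5,interpolation=cv2.INTER_CUBIC)
d=cv2.resize(a[215:305,330:440],None,fx=3.3,fy=3.3,interpolation=cv2.INTER_CUBIC)
H=np.zeros((455,b.shape[1]+d.shape[1],3),np.uint8); H[:,:b.shape[1]]=b; H[:d.shape[0],b.shape[1]:]=d
cv2.imwrite("pics/m5.png",H)
```

```text
now [ 523.9 -337.2  202.2] yaw -29.9 tilt 0.18 gap 85.3
-> (527, -337, 104, -30) trans [ 1.7  2.8 98.2] rot [-0.2 -0.   0.1] rows>= 3
```

View pics/m5.png

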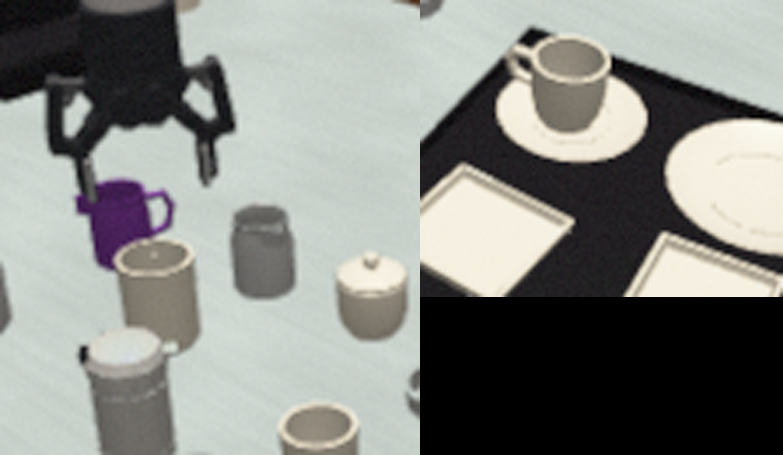

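The espresso cup stands in the middle of its saucer (crop (568,118) against saucer centre about (572,117)). The gripper is over the tall cup, so I descend and grip.

move_arm([
  {"translation":[2,3,20],"rotation":[0,0,0],"fingers":1},
  {"translation":[2,3,50],"rotation":[0,0,0],"fingers":1},
  {"translation":[2,3,80],"rotation":[0,0,0],"fingers":1},
  {"translation":[2,3,98],"rotation":[0,0,0],"fingers":1},
  {"translation":[2,3,98],"rotation":[0,0,0],"fingers":1},
  {"translation":[2,3,98],"rotation":[0,0,0],"fingers":0.4},
  {"translation":[2,3,98],"rotation":[0,0,0],"fingers":-1},
  {"translation":[2,3,98],"rotation":[0,0,0],"fingers":-1},
  {"translation":[2,3,98],"rotation":[0,0,0],"fingers":-1},
  {"translation":[2,3,98],"rotation":[0,0,0],"fingers":-1},
], grip_force=45)

```text
time_s: 9.73
ee_pos: [529.1, -337.0, 107.3]
orientation: [0.865, 0.502, 0.0, 0.001]
force: [-0.9, -0.3, -0.6]
finger_gap: 65.8
grasp_force: 50.1
```

move_arm([
  {"translation":[0,0,0],"rotation":[0,0,0],"fingers":-1},
  {"translation":[0,0,0],"rotation":[0,0,0],"fingers":-1},
  {"translation":[0,0,0],"rotation":[0,0,0],"fingers":-1},
])

```text
time_s: 9.98
ee_pos: [529.0, -337.0, 107.0]
orientation: [0.865, 0.502, 0.0, 0.001]
force: [-0.6, 0.6, 3.9]
finger_gap: 65.6
grasp_force: 50.4
```

move_arm([
  {"translation":[0,0,-5],"rotation":[0,0,0],"fingers":-1},
  {"translation":[0,0,-15],"rotation":[0,0,0],"fingers":-1},
  {"translation":[0,0,-30],"rotation":[0,0,0],"fingers":-1},
  {"translation":[0,0,-50],"rotation":[0,0,0],"fingers":-1},
  {"translation":[0,0,-75],"rotation":[0,0,0],"fingers":-1},
  {"translation":[0,0,-100],"rotation":[0,0,0],"fingers":-1},
  {"translation":[0,0,-118],"rotation":[0,0,0],"fingers":-1},
  {"translation":[0,0,-125],"rotation":[0,0,0],"fingers":-1},
  {"translation":[0,0,-125],"rotation":[0,0,0],"fingers":-1},
])

```text
time_s: 10.73
ee_pos: [529.6, -337.5, 234.0]
orientation: [0.865, 0.502, 0.001, 0.002]
force: [0.5, -0.1, -2.2]
finger_gap: 65.5
grasp_force: 50.4
```

Run:
```python
from h import *
plan((490,-30,228,0),(458,259,225,30))
c=snap("scene","pics/s6.png")
b=cv2.imread("pics/s6.png")[80:230,190:340]
cv2.imwrite("pics/m6.png",cv2.resize(b,None,fx=3.5,fy=3.5,interpolation=cv2.INTER_CUBIC))
```

```text
now [ 529.6 -337.5  234. ] yaw -29.8 tilt 0.3 gap 65.5
-> (490, -30, 228, 0) trans [ 247.2 -187.     4.9] rot [  0.3   0.1 -29.8] rows>= 8
-> (458, 259, 225, 30) trans [289. -32.   3.] rot [  0.   0. -30.] rows>= 7
```

View pics/m6.png

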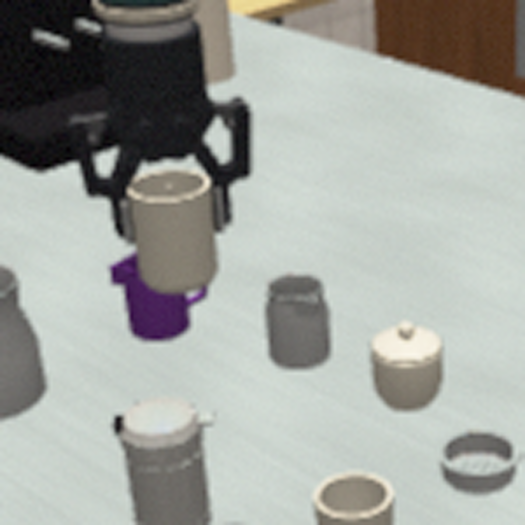

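The tall cup is held upright with its rim at scene pixel (238.6,133.1). I carry it to the tray.

move_arm([
  {"translation":[12,-9,0],"rotation":[0,0,-1],"fingers":-1},
  {"translation":[36,-27,1],"rotation":[0,0,-4],"fingers":-1},
  {"translation":[64,-48,1],"rotation":[0,0,-8],"fingers":-1},
  {"translation":[94,-71,2],"rotation":[0,0,-12],"fingers":-1},
  {"translation":[125,-94,2],"rotation":[0,0,-16],"fingers":-1},
  {"translation":[156,-118,3],"rotation":[0,0,-20],"fingers":-1},
  {"translation":[187,-141,4],"rotation":[0,0,-24],"fingers":-1},
  {"translation":[217,-164,4],"rotation":[0,0,-27],"fingers":-1},
  {"translation":[247,-187,5],"rotation":[0,0,-30],"fingers":-1},
])

```text
time_s: 11.53
ee_pos: [486.3, -26.9, 223.7]
orientation: [0.705, 0.71, -0.001, -0.002]
force: [0.6, 0.4, -1.9]
finger_gap: 65.4
grasp_force: 50.5
```

move_arm([
  {"translation":[37,-4,0],"rotation":[0,0,-4],"fingers":-1},
  {"translation":[74,-8,1],"rotation":[0,0,-8],"fingers":-1},
  {"translation":[111,-12,1],"rotation":[0,0,-12],"fingers":-1},
  {"translation":[148,-16,1],"rotation":[0,0,-16],"fingers":-1},
  {"translation":[185,-20,2],"rotation":[0,0,-20],"fingers":-1},
  {"translation":[220,-24,2],"rotation":[0,0,-24],"fingers":-1},
  {"translation":[252,-28,3],"rotation":[0,0,-27],"fingers":-1},
  {"translation":[277,-31,3],"rotation":[0,0,-29],"fingers":-1},
  {"translation":[289,-32,3],"rotation":[0,0,-30],"fingers":-1},
  {"translation":[289,-32,3],"rotation":[0,0,-30],"fingers":-1},
])

```text
time_s: 12.37
ee_pos: [453.7, 261.5, 221.1]
orientation: [0.496, 0.868, -0.001, -0.001]
force: [1.1, -0.3, -1.4]
finger_gap: 65.5
grasp_force: 50.5
```

Run:
```python
from h import *
c=np.load("pics/s6.png.npy",allow_pickle=True).item()
print(px(c,238.6,133.1,211).round(1))
plan((458,259,122,30))
```

```text
[ 530.1 -335.1  211. ]
now [453.7 261.5 221.1] yaw 30.5 tilt 0.18 gap 65.5
-> (458, 259, 122, 30) trans [-4.4  2.7 99. ] rot [-0.2 -0.1  0.5] rows>= 3
```

move_arm([
  {"translation":[-1,0,8],"rotation":[0,0,0],"fingers":-1},
  {"translation":[-2,1,25],"rotation":[0,0,0],"fingers":-1},
  {"translation":[-3,1,48],"rotation":[0,0,0],"fingers":-1},
  {"translation":[-3,1,70],"rotation":[0,0,0],"fingers":-1},
  {"translation":[-3,1,85],"rotation":[0,0,0],"fingers":-1},
  {"translation":[-3,1,91],"rotation":[0,0,0],"fingers":-1},
  {"translation":[-3,1,94],"rotation":[0,0,0],"fingers":-1},
  {"translation":[-3,1,95],"rotation":[0,0,0],"fingers":-1},
  {"translation":[-3,1,95],"rotation":[0,0,0],"fingers":-1},
  {"translation":[-3,1,95],"rotation":[0,0,0],"fingers":-1},
])

```text
time_s: 13.2
ee_pos: [458.9, 257.5, 129.0]
orientation: [0.498, 0.867, 0.001, 0.001]
force: [0.4, 0.2, -2.1]
finger_gap: 65.4
grasp_force: 50.5
```

Run:
```python
from h import *
plan((458,259,116,30))
c=snap("scene","pics/s7.png")
b=cv2.imread("pics/s7.png")[170:340,330:500]
cv2.imwrite("pics/m7.png",cv2.resize(b,None,fx=3,fy=3,interpolation=cv2.INTER_CUBIC))
```

```text
now [458.9 257.5 129. ] yaw 30.2 tilt 0.12 gap 65.4
-> (458, 259, 116, 30) trans [ 1.7 -0.  13. ] rot [0.1 0.  0.2] rows>= 1
```

View pics/m7.png

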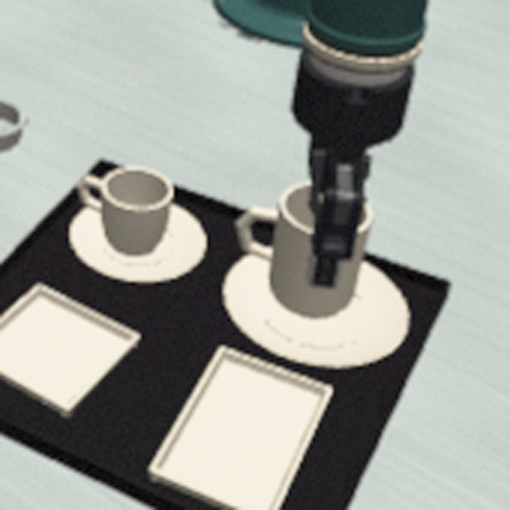

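The tall cup hangs over the middle of the large saucer (crop (316,305)), and the espresso cup stands upright at (135,240). I lower it the last 13 mm and watch the force.

move_arm([
  {"translation":[1,0,3],"rotation":[0,0,0],"fingers":-1},
  {"translation":[1,0,6],"rotation":[0,0,0],"fingers":-1},
  {"translation":[1,0,8],"rotation":[0,0,0],"fingers":-1},
  {"translation":[1,0,10],"rotation":[0,0,0],"fingers":-1},
  {"translation":[1,0,11],"rotation":[0,0,0],"fingers":-1},
  {"translation":[1,0,12],"rotation":[0,0,0],"fingers":-1},
  {"translation":[1,0,13],"rotation":[0,0,0],"fingers":-1},
  {"translation":[1,0,13],"rotation":[0,0,0],"fingers":-1},
  {"translation":[1,0,13],"rotation":[0,0,0],"fingers":-1},
])

```text
time_s: 14.0
ee_pos: [457.3, 258.3, 116.0]
orientation: [0.498, 0.867, -0.0, -0.0]
force: [-4.0, -2.4, 7.7]
finger_gap: 65.5
grasp_force: 51.1
```

Contact. I release, retreat and plan for the jug.

move_arm([
  {"translation":[0,0,0],"rotation":[0,0,0],"fingers":0.6},
  {"translation":[0,0,0],"rotation":[0,0,0],"fingers":0.8},
  {"translation":[0,0,0],"rotation":[0,0,0],"fingers":1},
  {"translation":[0,0,0],"rotation":[0,0,0],"fingers":1},
  {"translation":[0,0,-10],"rotation":[0,0,0],"fingers":1},
  {"translation":[0,0,-30],"rotation":[0,0,0],"fingers":1},
  {"translation":[0,0,-60],"rotation":[0,0,0],"fingers":1},
  {"translation":[0,0,-90],"rotation":[0,0,0],"fingers":1},
  {"translation":[0,0,-105],"rotation":[0,0,0],"fingers":1},
  {"translation":[0,0,-105],"rotation":[0,0,0],"fingers":1},
])

```text
time_s: 14.83
ee_pos: [460.2, 259.6, 225.5]
orientation: [0.498, 0.867, 0.004, 0.003]
force: [0.3, -0.4, 0.7]
finger_gap: 85.8
grasp_force: 0.0
```

Run:
```python
from h import *
plan((480,-30,215,5),(404,-346,205,-19),(404,-346,86,-19))
```

```text
now [460.2 259.6 225.5] yaw 30.2 tilt 0.54 gap 85.8
-> (480, -30, 215, 5) trans [-260.2 -128.8    9.4] rot [ 0.5 -0.1 25.2] rows>= 7
-> (404, -346, 205, -19) trans [-308.2 -103.3   10. ] rot [ 0.  0. 24.] rows>= 8
-> (404, -346, 86, -19) trans [  0.   0. 119.] rot [0. 0. 0.] rows>= 3
```

move_arm([
  {"translation":[-30,-15,0],"rotation":[0,0,3],"fingers":1},
  {"translation":[-66,-33,0],"rotation":[0,0,6],"fingers":1},
  {"translation":[-102,-51,0],"rotation":[0,0,10],"fingers":1},
  {"translation":[-138,-68,2],"rotation":[0,0,13],"fingers":1},
  {"translation":[-173,-85,4],"rotation":[0,0,17],"fingers":1},
  {"translation":[-208,-103,6],"rotation":[0,0,20],"fingers":1},
  {"translation":[-240,-119,6],"rotation":[0,0,23],"fingers":1},
  {"translation":[-260,-129,6],"rotation":[0,0,25],"fingers":1},
])

```text
time_s: 15.5
ee_pos: [476.1, -34.3, 213.1]
orientation: [0.676, 0.737, -0.001, -0.0]
force: [0.8, 0.3, 0.7]
finger_gap: 85.9
grasp_force: 0.0
```

move_arm([
  {"translation":[-36,-12,1],"rotation":[0,0,3],"fingers":1},
  {"translation":[-72,-24,3],"rotation":[0,0,6],"fingers":1},
  {"translation":[-108,-36,4],"rotation":[0,0,9],"fingers":1},
  {"translation":[-144,-48,5],"rotation":[0,0,12],"fingers":1},
  {"translation":[-180,-60,6],"rotation":[0,0,15],"fingers":1},
  {"translation":[-216,-72,7],"rotation":[0,0,18],"fingers":1},
  {"translation":[-252,-84,8],"rotation":[0,0,21],"fingers":1},
  {"translation":[-284,-95,9],"rotation":[0,0,23],"fingers":1},
  {"translation":[-308,-103,9],"rotation":[0,0,24],"fingers":1},
  {"translation":[-308,-103,9],"rotation":[0,0,24],"fingers":1},
])

```text
time_s: 16.33
ee_pos: [401.1, -351.4, 204.4]
orientation: [0.814, 0.581, -0.001, 0.001]
force: [0.5, -0.2, 0.3]
finger_gap: 85.6
grasp_force: 0.0
```

Run:
```python
from h import *
plan((404,-346,86,-19))
c=snap("scene","pics/s8.png")
a=cv2.imread("pics/s8.png")
b=cv2.resize(a[100:230,220:340],None,fx=3.3,fy=3.3,interpolation=cv2.INTER_CUBIC)
d=cv2.resize(a[200:320,340:475],None,fx=2.8,fy=2.8,interpolation=cv2.INTER_CUBIC)
H=np.zeros((430,b.shape[1]+d.shape[1],3),np.uint8); H[:b.shape[0],:b.shape[1]]=b; H[:d.shape[0],b.shape[1]:]=d
cv2.imwrite("pics/m8.png",H)
```

```text
now [ 401.1 -351.4  204.4] yaw -19.0 tilt 0.1 gap 85.6
-> (404, -346, 86, -19) trans [  6.3   1.  118.4] rot [-0.   0.1 -0. ] rows>= 3
```

View pics/m8.png

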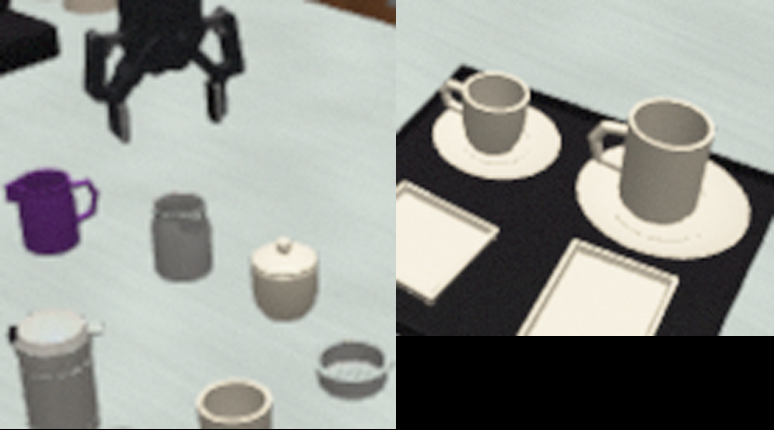

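Both cups stand upright and centred. The jug at crop (182,238) is between the fingers, so I descend onto it.

move_arm([
  {"translation":[8,0,20],"rotation":[0,0,0],"fingers":1},
  {"translation":[8,0,50],"rotation":[0,0,0],"fingers":1},
  {"translation":[8,0,80],"rotation":[0,0,0],"fingers":1},
  {"translation":[8,0,105],"rotation":[0,0,0],"fingers":1},
  {"translation":[8,0,120],"rotation":[0,0,0],"fingers":1},
  {"translation":[8,0,120],"rotation":[0,0,0],"fingers":1},
  {"translation":[8,0,120],"rotation":[0,0,0],"fingers":0.4},
  {"translation":[8,0,120],"rotation":[0,0,0],"fingers":-1},
  {"translation":[8,0,120],"rotation":[0,0,0],"fingers":-1},
  {"translation":[8,0,120],"rotation":[0,0,0],"fingers":-1},
], grip_force=40)

```text
time_s: 17.22
ee_pos: [406.2, -340.5, 86.9]
orientation: [0.813, 0.582, 0.0, 0.002]
force: [-0.3, 1.0, 4.1]
finger_gap: 55.6
grasp_force: 40.4
```

move_arm([
  {"translation":[0,0,0],"rotation":[0,0,0],"fingers":-1},
  {"translation":[0,0,0],"rotation":[0,0,0],"fingers":-1},
  {"translation":[0,0,0],"rotation":[0,0,0],"fingers":-1},
  {"translation":[0,0,0],"rotation":[0,0,0],"fingers":-1},
])

```text
time_s: 17.55
ee_pos: [406.2, -340.5, 86.8]
orientation: [0.813, 0.582, 0.001, 0.002]
force: [0.3, 2.0, 6.7]
finger_gap: 56.2
grasp_force: 40.6
```

move_arm([
  {"translation":[0,0,-3],"rotation":[0,0,0],"fingers":-1},
  {"translation":[0,0,-8],"rotation":[0,0,0],"fingers":-1},
  {"translation":[0,0,-18],"rotation":[0,0,0],"fingers":-1},
  {"translation":[0,0,-35],"rotation":[0,0,0],"fingers":-1},
  {"translation":[0,0,-58],"rotation":[0,0,0],"fingers":-1},
  {"translation":[0,0,-83],"rotation":[0,0,0],"fingers":-1},
  {"translation":[0,0,-105],"rotation":[0,0,0],"fingers":-1},
  {"translation":[0,0,-120],"rotation":[0,0,0],"fingers":-1},
  {"translation":[0,0,-125],"rotation":[0,0,0],"fingers":-1},
  {"translation":[0,0,-125],"rotation":[0,0,0],"fingers":-1},
])

```text
time_s: 18.38
ee_pos: [405.7, -340.6, 212.2]
orientation: [0.813, 0.582, 0.0, 0.002]
force: [0.0, 0.1, -2.5]
finger_gap: 55.8
grasp_force: 40.0
```

Run:
```python
from h import *
plan((530,-70,212,0),(622,136,212,12))
c=snap("scene","pics/s9.png")
q=proj(c,(406,-341,125+36)); print(q)
im=cv2.imread("pics/s9.png"); x0,y0=int(q[0])-50,int(q[1])-40
b=cv2.resize(im[y0:y0+90,x0:x0+100],None,fx=6,fy=6,interpolation=cv2.INTER_CUBIC); b=cv2.convertScaleAbs(b,alpha=1.5)
def circ(z,r):
    p=np.array([proj(c,(406.2+r*np.cos(t),-340.5+r*np.sin(t),z)) for t in np.linspace(0,6.28,60)])
    cv2.polylines(b,[((p-[x0,y0])*6).astype(int)],True,(0,255,0),1)
circ(197,25);circ(125,29); print(x0,y0)
cv2.imwrite("pics/m9.png",b)
```

```text
now [ 405.7 -340.6  212.2] yaw -18.8 tilt 0.24 gap 55.8
-> (530, -70, 212, 0) trans [ 2.962e+02  3.050e+01 -2.000e-01] rot [  0.2   0.1 -18.8] rows>= 8
-> (622, 136, 212, 12) trans [206.  92.   0.] rot [  0.   0. -12.] rows>= 6
(np.float64(272.1456696477636), np.float64(135.99803289791296))
222 95
```

View pics/m9.png

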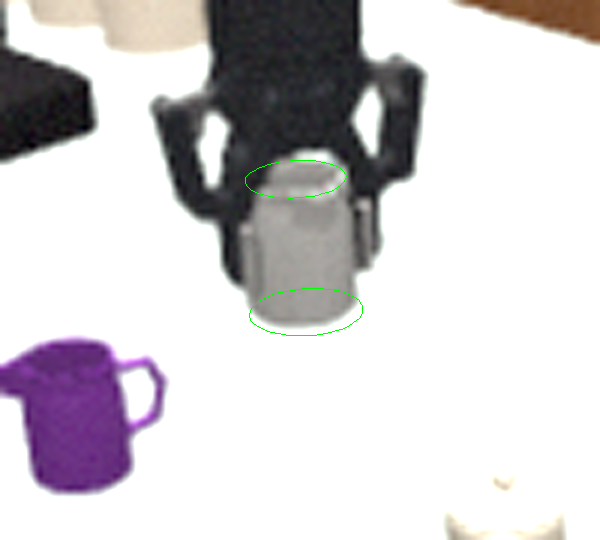

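The jug is held upright, sitting about 4 mm behind the pad centre along tool x. I carry it to the square dish.

move_arm([
  {"translation":[12,1,0],"rotation":[0,0,-1],"fingers":-1},
  {"translation":[38,4,0],"rotation":[0,0,-3],"fingers":-1},
  {"translation":[72,7,0],"rotation":[0,0,-5],"fingers":-1},
  {"translation":[109,11,0],"rotation":[0,0,-7],"fingers":-1},
  {"translation":[147,15,0],"rotation":[0,0,-9],"fingers":-1},
  {"translation":[185,19,0],"rotation":[0,0,-12],"fingers":-1},
  {"translation":[223,23,0],"rotation":[0,0,-14],"fingers":-1},
  {"translation":[260,27,0],"rotation":[0,0,-17],"fingers":-1},
  {"translation":[296,30,0],"rotation":[0,0,-19],"fingers":-1},
])

```text
time_s: 19.18
ee_pos: [527.9, -66.3, 207.9]
orientation: [0.704, 0.71, -0.001, -0.002]
force: [0.8, 0.5, -2.2]
finger_gap: 55.9
grasp_force: 40.0
```

move_arm([
  {"translation":[34,15,0],"rotation":[0,0,-2],"fingers":-1},
  {"translation":[68,30,0],"rotation":[0,0,-4],"fingers":-1},
  {"translation":[102,45,0],"rotation":[0,0,-6],"fingers":-1},
  {"translation":[135,60,0],"rotation":[0,0,-8],"fingers":-1},
  {"translation":[165,73,0],"rotation":[0,0,-10],"fingers":-1},
  {"translation":[190,84,0],"rotation":[0,0,-11],"fingers":-1},
  {"translation":[206,91,0],"rotation":[0,0,-12],"fingers":-1},
  {"translation":[209,92,0],"rotation":[0,0,-12],"fingers":-1},
  {"translation":[209,92,0],"rotation":[0,0,-12],"fingers":-1},
  {"translation":[209,92,0],"rotation":[0,0,-12],"fingers":-1},
])

```text
time_s: 20.02
ee_pos: [618.8, 139.5, 208.7]
orientation: [0.628, 0.778, -0.001, -0.001]
force: [-0.9, -0.4, -1.2]
finger_gap: 55.8
grasp_force: 40.0
```

Run:
```python
from h import *
plan((622.5,139,110,12))
```

```text
now [618.8 139.5 208.7] yaw 12.2 tilt 0.16 gap 55.8
-> (622.5, 139, 110, 12) trans [-1.2  3.8 98.7] rot [-0.2  0.   0.2] rows>= 3
```

move_arm([
  {"translation":[0,0,8],"rotation":[0,0,0],"fingers":-1},
  {"translation":[0,1,25],"rotation":[0,0,0],"fingers":-1},
  {"translation":[0,1,48],"rotation":[0,0,0],"fingers":-1},
  {"translation":[0,1,70],"rotation":[0,0,0],"fingers":-1},
  {"translation":[0,1,86],"rotation":[0,0,0],"fingers":-1},
  {"translation":[0,1,95],"rotation":[0,0,0],"fingers":-1},
  {"translation":[0,1,98],"rotation":[0,0,0],"fingers":-1},
  {"translation":[0,1,98],"rotation":[0,0,0],"fingers":-1},
  {"translation":[0,1,98],"rotation":[0,0,0],"fingers":-1},
])

```text
time_s: 20.77
ee_pos: [621.4, 139.9, 112.7]
orientation: [0.628, 0.778, 0.0, 0.0]
force: [-0.1, 1.1, -1.0]
finger_gap: 55.8
grasp_force: 40.0
```

Run:
```python
from h import *
plan((622.5,139,96,12))
```

```text
now [621.4 139.9 112.7] yaw 12.2 tilt 0.08 gap 55.8
-> (622.5, 139, 96, 12) trans [-1.1  0.9 16.7] rot [0.1 0.  0.2] rows>= 1
```

move_arm([
  {"translation":[-1,1,3],"rotation":[0,0,0],"fingers":-1},
  {"translation":[-1,1,6],"rotation":[0,0,0],"fingers":-1},
  {"translation":[-1,1,9],"rotation":[0,0,0],"fingers":-1},
  {"translation":[-1,1,11],"rotation":[0,0,0],"fingers":-1},
  {"translation":[-1,1,13],"rotation":[0,0,0],"fingers":-1},
  {"translation":[-1,1,14],"rotation":[0,0,0],"fingers":-1},
  {"translation":[-1,1,15],"rotation":[0,0,0],"fingers":-1},
  {"translation":[-1,1,15],"rotation":[0,0,0],"fingers":-1},
  {"translation":[-1,1,15],"rotation":[0,0,0],"fingers":-1},
])

```text
time_s: 21.52
ee_pos: [621.9, 139.6, 96.8]
orientation: [0.628, 0.778, -0.0, -0.0]
force: [0.3, -0.1, -0.7]
finger_gap: 55.5
grasp_force: 40.0
```

move_arm([
  {"translation":[0,0,0.5],"rotation":[0,0,0],"fingers":-1},
  {"translation":[0,0,1],"rotation":[0,0,0],"fingers":-1},
  {"translation":[0,0,1.5],"rotation":[0,0,0],"fingers":-1},
  {"translation":[0,0,2],"rotation":[0,0,0],"fingers":-1},
  {"translation":[0,0,2],"rotation":[0,0,0],"fingers":-1},
])

```text
time_s: 21.93
ee_pos: [622.2, 139.6, 95.9]
orientation: [0.628, 0.778, 0.0, 0.0]
force: [-2.6, -1.7, 5.5]
finger_gap: 55.7
grasp_force: 40.4
```

Contact. I release and leave, then go to the sugar pot.

move_arm([
  {"translation":[0,0,0],"rotation":[0,0,0],"fingers":0.4},
  {"translation":[0,0,0],"rotation":[0,0,0],"fingers":0.7},
  {"translation":[0,0,0],"rotation":[0,0,0],"fingers":1},
  {"translation":[0,0,0],"rotation":[0,0,0],"fingers":1},
  {"translation":[0,0,-10],"rotation":[0,0,0],"fingers":1},
  {"translation":[0,0,-30],"rotation":[0,0,0],"fingers":1},
  {"translation":[0,0,-60],"rotation":[0,0,0],"fingers":1},
  {"translation":[0,0,-90],"rotation":[0,0,0],"fingers":1},
  {"translation":[0,0,-115],"rotation":[0,0,0],"fingers":1},
  {"translation":[0,0,-115],"rotation":[0,0,0],"fingers":1},
])

```text
time_s: 22.77
ee_pos: [625.7, 140.3, 217.9]
orientation: [0.628, 0.778, 0.005, 0.004]
force: [1.8, -0.3, 0.1]
finger_gap: 85.4
grasp_force: 0.0
```

Run:
```python
from h import *
plan((391,-216,205,-20),(391,-216,90,-20))
s=np.load("pics/scene0.png.npy",allow_pickle=True).item()
# pot knob top: scene crop m8 (282,241) and crop c3 (260,77)
print(px(s,220+282/3.3,100+241/3.3,74).round(1),px(s,220+258/3,150+91/3,48).round(1))
```

```text
now [625.7 140.3 217.9] yaw 12.2 tilt 0.7 gap 85.4
-> (391, -216, 205, -20) trans [-298.5 -305.     9.3] rot [ 0.7 -0.2 32.2] rows>= 11
-> (391, -216, 90, -20) trans [  0.   0. 115.] rot [0. 0. 0.] rows>= 3
[ 394.1 -214.9   74. ] [ 392.3 -215.4   48. ]
```

move_arm([
  {"translation":[-20,-21,0],"rotation":[0,0,2],"fingers":1},
  {"translation":[-46,-47,0],"rotation":[0,0,5],"fingers":1},
  {"translation":[-73,-75,0],"rotation":[0,0,8],"fingers":1},
  {"translation":[-100,-103,2],"rotation":[0,0,11],"fingers":1},
  {"translation":[-127,-130,3],"rotation":[0,0,14],"fingers":1},
  {"translation":[-154,-157,4],"rotation":[0,0,17],"fingers":1},
  {"translation":[-181,-185,5],"rotation":[0,0,20],"fingers":1},
  {"translation":[-208,-212,6],"rotation":[0,0,23],"fingers":1},
  {"translation":[-235,-240,7],"rotation":[0,0,26],"fingers":1},
  {"translation":[-260,-266,7],"rotation":[0,0,28],"fingers":1},
])

```text
time_s: 23.6
ee_pos: [415.4, -172.1, 202.9]
orientation: [0.798, 0.603, -0.0, 0.0]
force: [0.1, -0.3, -0.5]
finger_gap: 85.3
grasp_force: 0.0
```

Run:
```python
from h import *
plan((392,-216,205,-20))
```

```text
now [ 415.4 -172.1  202.9] yaw -15.9 tilt 0.02 gap 85.3
-> (392, -216, 205, -20) trans [-48.6 -10.5  -2.1] rot [0.  0.  4.1] rows>= 2
```

move_arm([
  {"translation":[-20,-4,0],"rotation":[0,0,2],"fingers":1},
  {"translation":[-40,-8,0],"rotation":[0,0,4],"fingers":1},
  {"translation":[-48,-10,0],"rotation":[0,0,4],"fingers":1},
  {"translation":[-48,-10,0],"rotation":[0,0,4],"fingers":1},
  {"translation":[-48,-10,0],"rotation":[0,0,4],"fingers":1},
  {"translation":[-48,-10,0],"rotation":[0,0,4],"fingers":1},
])

```text
time_s: 24.1
ee_pos: [394.8, -213.7, 202.9]
orientation: [0.818, 0.576, 0.0, -0.0]
force: [0.3, 0.0, -0.5]
finger_gap: 85.4
grasp_force: 0.0
```

Run:
```python
from h import *
plan((392,-216,89,-20))
```

```text
now [ 394.8 -213.7  202.9] yaw -19.7 tilt 0.03 gap 85.4
-> (392, -216, 89, -20) trans [ -3.2  -1.9 113.9] rot [ 0.  -0.   0.3] rows>= 3
```

move_arm([
  {"translation":[-3,-2,20],"rotation":[0,0,0],"fingers":1},
  {"translation":[-3,-2,50],"rotation":[0,0,0],"fingers":1},
  {"translation":[-3,-2,80],"rotation":[0,0,0],"fingers":1},
  {"translation":[-3,-2,103],"rotation":[0,0,0],"fingers":1},
  {"translation":[-3,-2,115],"rotation":[0,0,0],"fingers":1},
  {"translation":[-3,-2,115],"rotation":[0,0,0],"fingers":1},
  {"translation":[-3,-2,115],"rotation":[0,0,0],"fingers":0.5},
  {"translation":[-3,-2,115],"rotation":[0,0,0],"fingers":-1},
  {"translation":[-3,-2,115],"rotation":[0,0,0],"fingers":-1},
  {"translation":[-3,-2,115],"rotation":[0,0,0],"fingers":-1},
], grip_force=45)

```text
time_s: 24.93
ee_pos: [392.7, -216.9, 89.2]
orientation: [0.818, 0.575, 0.001, 0.001]
force: [-0.0, 0.6, 2.5]
finger_gap: 60.3
grasp_force: 49.9
```

move_arm([
  {"translation":[0,0,0],"rotation":[0,0,0],"fingers":-1},
  {"translation":[0,0,0],"rotation":[0,0,0],"fingers":-1},
  {"translation":[0,0,0],"rotation":[0,0,0],"fingers":-1},
  {"translation":[0,0,0],"rotation":[0,0,0],"fingers":-1},
])

```text
time_s: 25.27
ee_pos: [392.7, -217.0, 89.2]
orientation: [0.818, 0.575, 0.001, 0.001]
force: [0.9, 2.1, 5.1]
finger_gap: 60.7
grasp_force: 50.3
```

move_arm([
  {"translation":[0,0,-3],"rotation":[0,0,0],"fingers":-1},
  {"translation":[0,0,-8],"rotation":[0,0,0],"fingers":-1},
  {"translation":[0,0,-18],"rotation":[0,0,0],"fingers":-1},
  {"translation":[0,0,-35],"rotation":[0,0,0],"fingers":-1},
  {"translation":[0,0,-58],"rotation":[0,0,0],"fingers":-1},
  {"translation":[0,0,-83],"rotation":[0,0,0],"fingers":-1},
  {"translation":[0,0,-108],"rotation":[0,0,0],"fingers":-1},
  {"translation":[0,0,-125],"rotation":[0,0,0],"fingers":-1},
  {"translation":[0,0,-130],"rotation":[0,0,0],"fingers":-1},
  {"translation":[0,0,-130],"rotation":[0,0,0],"fingers":-1},
])

```text
time_s: 26.1
ee_pos: [392.3, -217.1, 219.9]
orientation: [0.818, 0.575, 0.001, 0.002]
force: [0.8, 0.5, -2.7]
finger_gap: 60.7
grasp_force: 49.7
```

Run:
```python
from h import *
plan((490,20,220,2),(599,284,220,25))
```

```text
now [ 392.3 -217.1  219.9] yaw -19.8 tilt 0.23 gap 60.7
-> (490, 20, 220, 2) trans [256.2  11.7  -0.3] rot [  0.2   0.1 -21.8] rows>= 7
-> (599, 284, 220, 25) trans [260.  118.1   0. ] rot [  0.   0. -23.] rows>= 7
```

move_arm([
  {"translation":[10,0,0],"rotation":[0,0,-1],"fingers":-1},
  {"translation":[34,1,0],"rotation":[0,0,-3],"fingers":-1},
  {"translation":[67,3,0],"rotation":[0,0,-6],"fingers":-1},
  {"translation":[104,5,0],"rotation":[0,0,-9],"fingers":-1},
  {"translation":[142,6,0],"rotation":[0,0,-12],"fingers":-1},
  {"translation":[180,8,0],"rotation":[0,0,-15],"fingers":-1},
  {"translation":[218,10,0],"rotation":[0,0,-18],"fingers":-1},
  {"translation":[256,12,0],"rotation":[0,0,-22],"fingers":-1},
])

```text
time_s: 26.77
ee_pos: [488.1, 22.9, 215.5]
orientation: [0.692, 0.722, -0.001, -0.002]
force: [0.6, -1.0, -2.4]
finger_gap: 60.7
grasp_force: 49.5
```

move_arm([
  {"translation":[34,15,0],"rotation":[0,0,-3],"fingers":-1},
  {"translation":[68,31,0],"rotation":[0,0,-6],"fingers":-1},
  {"translation":[102,46,0],"rotation":[0,0,-9],"fingers":-1},
  {"translation":[136,62,0],"rotation":[0,0,-12],"fingers":-1},
  {"translation":[170,77,0],"rotation":[0,0,-15],"fingers":-1},
  {"translation":[203,92,0],"rotation":[0,0,-18],"fingers":-1},
  {"translation":[231,105,0],"rotation":[0,0,-21],"fingers":-1},
  {"translation":[250,114,0],"rotation":[0,0,-23],"fingers":-1},
  {"translation":[260,118,0],"rotation":[0,0,-23],"fingers":-1},
  {"translation":[260,118,0],"rotation":[0,0,-23],"fingers":-1},
])

```text
time_s: 27.6
ee_pos: [596.2, 287.0, 215.2]
orientation: [0.535, 0.845, -0.001, -0.001]
force: [1.0, 0.2, -2.6]
finger_gap: 60.3
grasp_force: 49.6
```

Run:
```python
from h import *
plan((599,284,113,25))
```

```text
now [596.2 287.  215.2] yaw 25.3 tilt 0.2 gap 60.3
-> (599, 284, 113, 25) trans [ -3.9   1.6 102.2] rot [-0.2 -0.   0.3] rows>= 3
```

move_arm([
  {"translation":[-1,0,8],"rotation":[0,0,0],"fingers":-1},
  {"translation":[-2,0,25],"rotation":[0,0,0],"fingers":-1},
  {"translation":[-2,0,48],"rotation":[0,0,0],"fingers":-1},
  {"translation":[-2,0,72],"rotation":[0,0,0],"fingers":-1},
  {"translation":[-2,0,90],"rotation":[0,0,0],"fingers":-1},
  {"translation":[-2,0,99],"rotation":[0,0,0],"fingers":-1},
  {"translation":[-2,0,102],"rotation":[0,0,0],"fingers":-1},
  {"translation":[-2,0,102],"rotation":[0,0,0],"fingers":-1},
  {"translation":[-2,0,102],"rotation":[0,0,0],"fingers":-1},
])

```text
time_s: 28.35
ee_pos: [598.6, 282.6, 116.8]
orientation: [0.536, 0.844, 0.0, 0.0]
force: [0.5, 0.7, -2.7]
finger_gap: 60.8
grasp_force: 49.6
```

Run:
```python
from h import *
plan((599,284,99,25))
```

```text
now [598.6 282.6 116.8] yaw 25.2 tilt 0.07 gap 60.8
-> (599, 284, 99, 25) trans [ 1.1  1.  17.8] rot [0.1 0.  0.2] rows>= 1
```

move_arm([
  {"translation":[1,0,4],"rotation":[0,0,0],"fingers":-1},
  {"translation":[1,0,8],"rotation":[0,0,0],"fingers":-1},
  {"translation":[1,0,11],"rotation":[0,0,0],"fingers":-1},
  {"translation":[1,0,14],"rotation":[0,0,0],"fingers":-1},
  {"translation":[1,0,15.5],"rotation":[0,0,0],"fingers":-1},
  {"translation":[1,0,16.5],"rotation":[0,0,0],"fingers":-1},
  {"translation":[1,0,17.5],"rotation":[0,0,0],"fingers":-1},
  {"translation":[1,0,18],"rotation":[0,0,0],"fingers":-1},
  {"translation":[1,0,18],"rotation":[0,0,0],"fingers":-1},
])

```text
time_s: 29.1
ee_pos: [597.7, 283.9, 98.3]
orientation: [0.536, 0.844, 0.0, 0.0]
force: [-1.8, -0.7, -0.1]
finger_gap: 60.4
grasp_force: 49.9
```

move_arm([
  {"translation":[0,0,0.5],"rotation":[0,0,0],"fingers":-1},
  {"translation":[0,0,0.5],"rotation":[0,0,0],"fingers":0.4},
  {"translation":[0,0,0.5],"rotation":[0,0,0],"fingers":0.7},
  {"translation":[0,0,0.5],"rotation":[0,0,0],"fingers":1},
  {"translation":[0,0,0.5],"rotation":[0,0,0],"fingers":1},
  {"translation":[0,0,-10],"rotation":[0,0,0],"fingers":1},
  {"translation":[0,0,-35],"rotation":[0,0,0],"fingers":1},
  {"translation":[0,0,-70],"rotation":[0,0,0],"fingers":1},
  {"translation":[0,0,-105],"rotation":[0,0,0],"fingers":1},
  {"translation":[0,0,-140],"rotation":[0,0,0],"fingers":1},
])

```text
time_s: 29.93
ee_pos: [597.5, 283.8, 239.8]
orientation: [0.536, 0.844, 0.0, 0.0]
force: [0.4, -0.1, 0.0]
finger_gap: 85.6
grasp_force: 0.0
```

move_arm([
  {"translation":[20,-20,-10],"rotation":[0,0,0],"fingers":1},
  {"translation":[55,-40,-20],"rotation":[0,0,0],"fingers":1},
  {"translation":[90,-60,-30],"rotation":[0,0,0],"fingers":1},
  {"translation":[125,-80,-30],"rotation":[0,0,0],"fingers":1},
  {"translation":[160,-100,-30],"rotation":[0,0,0],"fingers":1},
  {"translation":[195,-120,-30],"rotation":[0,0,0],"fingers":1},
  {"translation":[225,-140,-30],"rotation":[0,0,0],"fingers":1},
  {"translation":[245,-150,-30],"rotation":[0,0,0],"fingers":1},
  {"translation":[245,-150,-30],"rotation":[0,0,0],"fingers":1},
  {"translation":[245,-150,-30],"rotation":[0,0,0],"fingers":1},
])

```text
time_s: 30.77
ee_pos: [356.7, 442.3, 268.8]
orientation: [0.534, 0.845, 0.001, 0.0]
force: [-0.3, -0.1, -0.2]
finger_gap: 85.7
grasp_force: 0.0
```

Run:
```python
from h import *
plan()
t=snap("top","pics/t10.png");s=snap("scene","pics/s10.png")
def mk(c,f,x0,y0,w,h,k):
    b=cv2.convertScaleAbs(cv2.resize(cv2.imread(f)[y0:y0+h,x0:x0+w],None,fx=k,fy=k,interpolation=cv2.INTER_CUBIC),alpha=.95)
    def circ(p,z,r,col):
        q=np.array([proj(c,(p[0]+r*np.cos(a),p[1]+r*np.sin(a),z)) for a in np.linspace(0,6.28,60)]); cv2.polylines(b,[((q-[x0,y0])*k).astype(int)],True,col,1)
    for p,H,r,rf in[((482.8,110),56,29,20),((458.2,258.9),84,33,27),((623.6,135.3),72,25,29),((599.2,284),48,31,22)]:
        circ(p,9+H,r,(0,0,255)); circ(p,9,rf,(0,160,0))
    return b
a=mk(t,"pics/t10.png",185,110,125,130,3.2); b=mk(s,"pics/s10.png",330,190,150,175,2.6)
h=max(a.shape[0],b.shape[0]); H=np.zeros((h,a.shape[1]+b.shape[1],3),np.uint8); H[:a.shape[0],:a.shape[1]]=a; H[:b.shape[0],a.shape[1]:]=b
cv2.imwrite("pics/m10.png",H)
```

```text
now [356.7 442.3 268.8] yaw 25.4 tilt 0.08 gap 85.7
```

View pics/m10.png

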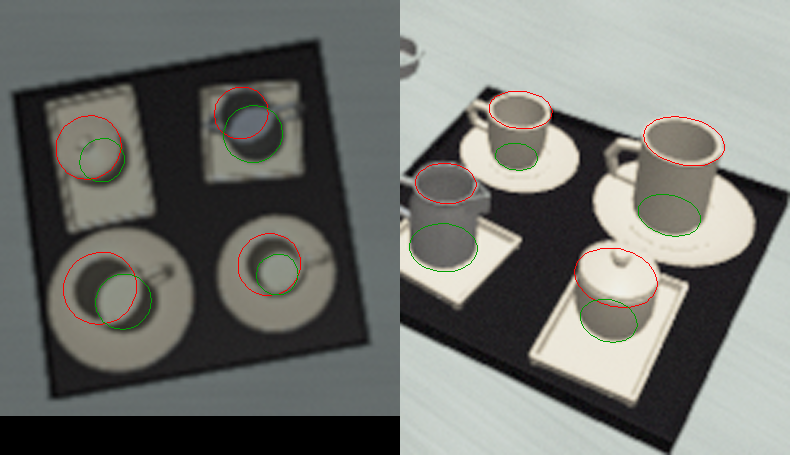

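All four stand upright in the middle of their dishes: the outlines agree within about 5 mm, and the arm is clear. I hand the job in.

```bash
python3 -c "
from h import *
print(finish_job())"
```

```text
the job is handed in; nothing more can be done
None
```

I placed the espresso cup, tall cup, milk jug and sugar pot upright on their own dishes, each within about 5 mm of centre in the last pictures, left the tasting and dosing cups alone, and handed the job in at about 31 s; no verdict came back.

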